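# Open the dial lock of a strongbox

## Robot

A 6-joint arm with a two-finger parallel gripper is mounted at the origin on the work surface. World frame = base frame: x ahead of the robot, y to its left, z up, the work surface at z = 0. Lengths are in m, angles in rad, forces in N, time in s.
With the tool pointing down it reaches from about 0.35 to 1 m from the base axis. Payload 7.1 kg.
Tool frame: the origin (TCP) lies at the very end of the fingers, on their centre line; the grasp point (between the pads) lies 19 mm behind it; z points along the fingers, y is the line along which they close (so a half turn about z gives the same grasp; the last joint's range is limited). The gripper opens to 85 mm and grips with 20 to 120 N. Pads are 22 mm wide; open, the fingers measure 114 mm over their backs; the gripper's body (76 mm by 85 mm) begins 54 mm behind the grasp point. The pads swing forward as they close: fully open they stand 13 mm farther back than shut.
Start: joints at [1.249, 0.423, 1.63, -0, 1.089, -0.019], TCP at [0.186, 0.597, 0.231] pointing down, gripper open.
Joint ranges: [-3, 3], [-0.9, 2.11], [0.09, 2.58], [-1.31, 4.45], [0.11, 2.69], [-2.54, 2.54]. Speed limits (rad/s): [2.39, 2.39, 3.01, 3.14, 3.14, 3.14].

## Interface

Orientations are given as a 3x3 rotation matrix whose columns are the frame's x, y, z axes.
In Python, from plant import r gives the robot as it stands. The module is installed in compiled form; this text tells all that it offers. Calls block until the motion is done:
- r.reach(position, orientation): joint-space move of the TCP to a pose.
- r.move_linear(position, rot=None, feed=0.15, until_force=None): straight line of the TCP; rot=None keeps the orientation; feed is the mean speed in m/s. With until_force (N) it stops when the force on the tool has changed by that much, and returns True; else False.
- r.movej(angles): joint-space move.
- r.command_gripper(opening): finger opening in m; the grip force is fixed at half the most; returns when the fingers have stopped.
- r.dwell(seconds).
- r.ik(position, orientation): joint angles nearest the present ones, or None.
- r.camera(name): name is "scene" or "top" or "wrist"; returns the picture (400x640x3 uint8, red, green, blue); there is no depth.
- r.get_calibration(name): a dict with "camera_matrix" (3x3 intrinsics, pixels), "R" (3x3) and "t" (3): a world point X has camera coordinates R X + t. Camera axes: x right, y down, z forward; pixel columns grow to the right and rows downward; lengths in m; the calibration is good to about 2 mm. A picture is of the moment at which its call begins: read the wrist's pose just before it. get_calibration takes no time and is no camera call; for the wrist camera it gives the pose at the moment of the call.
A pose or a line that the arm cannot do raises r.MotionError and nothing moves.
- r.job_done(): hands the job in; it is judged then, once.
Readings, each from a call of its own:
- r.read_t(): time.
- r.read_joint_positions(): joint angles.
- r.read_qd(): joint speeds.
- r.read_tau(): joint torques, N m.
- r.read_position(): TCP position.
- r.read_tcp_rot(): TCP orientation.
- r.read_force(): force on the tool from outside, world axes, zero at the start.
- r.read_ft_torque(): the same for the moment, N m.
- r.read_gripper_width(): finger opening in m.
- r.read_grip_force(): force on a finger pad.
Only numpy, scipy, OpenCV 4.12 (cv2) and the standard library are available. Lean on these libraries where they do the work, as an engineer would, in place of code of your own. Each camera call takes 0.05 s, during which the arm holds its last target. There are 200 camera calls.

## Task

Unlock the grey strongbox: turn its dial left (anticlockwise) to 2, stopping there, then right (clockwise) back past 0 towards 8 until you feel the dial come up against the lock's stop. The lock is worn, so the stop may lie up to half a number before or after the 8: rest the dial gently against it, never forcing it. Then slide the brass bolt knob all the way away from the dial and let go, leaving the things that lie around undisturbed.

Things in the scene. Friction and masses are not known exactly. Their poses are not given: they have to be found in the camera images.
- strongbox: grey steel box fixed to the table, 240 (x) x 320 (y) x 90 mm high, lid up; origin at the centre of its underside. Dial axis at x 0, y -70 mm, bolt knob at x 0, y +40 mm when shut. The padlock lies on the lid at about x +70, y +125 mm.
- dial_grip (a point): point on the dial's vertical axis, 34 mm above the lid, at the height to grip; turns with the dial, x towards its 0 mark. The dial is a black disc (80 mm wide, its top 9 mm above the lid) with a square aluminium knob on it, 32 x 32 mm, from 11 to 47 mm above the lid, its faces square to this point's x and y.
- dial_zero (a point): the long red mark 0 near the rim of the dial's disc, 28 mm from the axis. Nine short white marks, 36 degrees apart, are 1 to 9, counted clockwise from 0 seen from above. The number set is the one at the yellow index.
- index (a point): yellow block on the lid, 50 mm from the dial axis on its strongbox +x side: the fixed index against which the dial is read.
- dial (a joint): dial angle in rad, anticlockwise (left) positive from above, 0 with the red mark at the index; 0.628 per number: 2 at +1.257, 8 at -1.257. Friction 0.08 N m, 0.04 more while it carries an inner wheel left. That wheel stays at the dial's leftmost point, which must be within 0.15 rad of 2: farther left, the lock cannot open any more. The lock is open with the dial within 0.04 rad of touching the stop.
- lock_stop (a joint): give in rad of the hidden sprung stop that the dial meets when turned right, somewhere from -0.957 to -1.557 (differs each time); 0 while untouched, 12 N m/rad (0.02 = 0.24 N m). Over 0.042 (0.5 N m) is forcing the lock. An orange tab on the lid on the strongbox's -y side, 49 mm from the dial axis, moves with it.
- bolt_grip (a point): point on the axis of the upright brass bolt knob, 28 mm above the lid, at the height to grip; the knob is round, 24 mm wide, from 6 to 42 mm above the lid.
- bolt (a joint): travel of the bolt in m, 0 shut, 0.030 fully drawn, along the strongbox's +y, away from the dial; about 3 N of friction, plus drag of 8 N per m/s. With the lock not set it jams after 1 to 3 mm.
- padlock_blue: blue closed padlock lying flat on the strongbox lid, 36x42x18 mm plus shackle; leave it alone; origin at the centre of its underside
- padlock_brass: brass closed padlock lying flat on the cloth on the robot's side of the strongbox, 36x42x18 mm plus shackle; leave it alone; origin at the centre of its underside
- horseshoe: rusty horseshoe lying flat, about 110 mm, 12 mm thick; leave it alone; origin at the centre of its underside
- mug: white mug, 80 mm wide, 85 mm high, handle towards its +y; leave it alone; origin at the centre of its underside
- scrub_brush: hand brush lying on the table, handle to its -x; leave it alone

How it is judged:
On the way, in this order (a step that is already met when the one before it is completed fails the run):
1. the dial is turned left to 2 (within 0.15 rad) (value of joint dial between 1.107 and 1.407 rad), for 0.2 s.
2. the dial is turned right to the stop near 8 (value of joint dial between -1.65 and -0.9 rad), for 0.2 s.
3. the bolt is drawn at least 26 mm (value of joint bolt above 0.026 m), for 0.2 s.
At the end, for the whole second after the job is handed in: the bolt is drawn at least 26 of its 30 mm and at rest, the dial is still at the stop near 8 (between -0.90 and -1.65 rad) (all of step 2 and value of joint bolt above 0.026 m and velocity of joint bolt between -0.01 and 0.01 m/s); the robot touches nothing.
It fails at once if the stop is forced (over 0.5 N m, 0.042 rad of give) (value of joint lock_stop above 0.042 rad).
It fails at once if one of the other things (padlocks, horseshoe, mug, brush) is moved more than 30 mm (distance of any of padlock_blue, padlock_brass, horseshoe, mug, scrub_brush from where it was at the start of the episode above 0.03 m).
It also fails if it takes over 72 s, if anything falls off the work surface, if the arm or the gripper's body presses on something with over 40 N, if the wrist force passes 120 N, or if a joint passes its speed limit or range.

## Working session

There is one attempt and no reset: what is moved stays moved. The work goes in short steps, each a Python script; the robot and the scene stay as the last script left them, time stands still between calls to the robot, and variables do not carry over. Pictures are saved under pics/ and viewed, at most 10 in all, crops included, and the job is handed in when it is done.

```bash
mkdir -p pics; python3 - <<'E'
from plant import r
import cv2
for n in("top","scene"):
    cv2.imwrite(f"pics/{n}0.png",r.camera(n)[:,:,::-1]); print(n,r.get_calibration(n))
print(r.read_t(),r.read_position(),r.read_tcp_rot())
E
```

```text
top {'camera_matrix': array([[384.63112336,   0.        , 320.40972873],
       [  0.        , 384.63112336, 200.23761132],
       [  0.        ,   0.        ,   1.        ]]), 'R': array([[ 0.0252393 , -0.99937059,  0.02492811],
       [-0.99084376, -0.0283168 , -0.13201064],
       [ 0.13263343, -0.021368  , -0.9909348 ]]), 't': array([-0.01204819,  0.52038404,  1.03328279])}
scene {'camera_matrix': array([[424.77507968,   0.        , 313.12669734],
       [  0.        , 424.77507968, 199.3651235 ],
       [  0.        ,   0.        ,   1.        ]]), 'R': array([[-0.52174135,  0.85298375,  0.01430681],
       [ 0.46852193,  0.30051327, -0.83077011],
       [-0.71293279, -0.42674407, -0.55643179]]), 't': array([ 0.28083353, -0.1665428 ,  1.65029817])}
0.1 [0.18621352 0.59607935 0.23061479] [[-9.54504298e-01  2.98196837e-01 -4.37846854e-04]
 [ 2.98197158e-01  9.54503318e-01 -1.36782000e-03]
 [ 1.00466776e-05 -1.43615476e-03 -9.99998969e-01]]
```

View pics/top0.png

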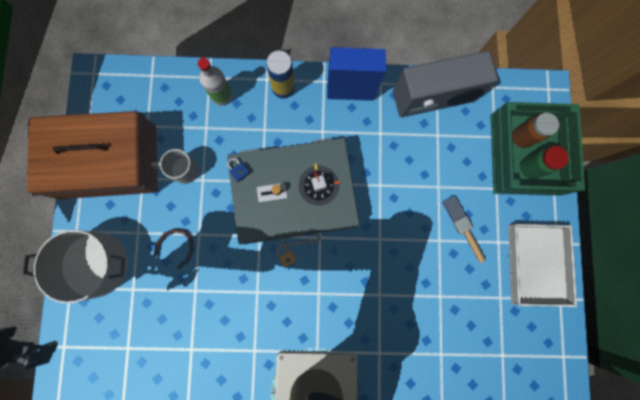

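The top view shows the strongbox with its dial near (320,184), bolt near (277,189), yellow index near (317,168) and blue padlock at (238,167). I'll enlarge it.

```bash
python3 - <<'E'
import cv2
a=cv2.imread("pics/top0.png")[125:250,220:370]
cv2.imwrite("pics/crop0.png",cv2.resize(a,None,fx=4.8,fy=4.8,interpolation=cv2.INTER_CUBIC))
E
```

```text
(no output)
```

View pics/crop0.png

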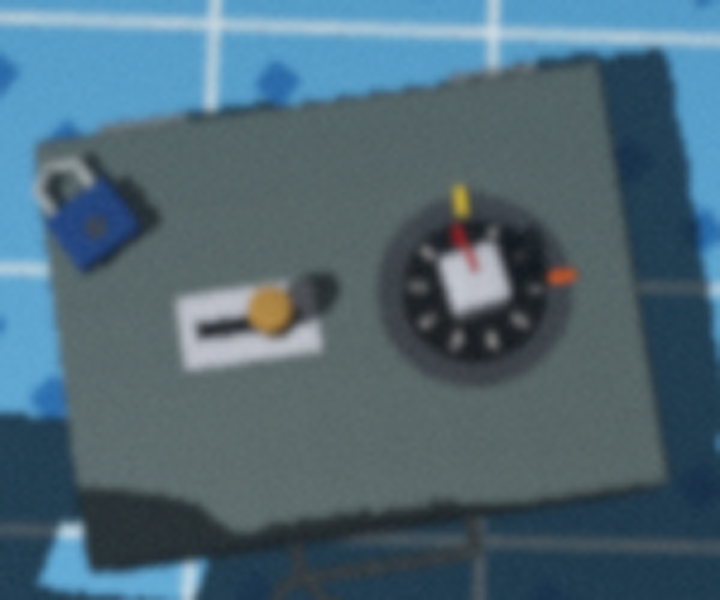

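```bash
cat > h.py <<'E'
from plant import r
import numpy as np, cv2
def ray(cal,uv,z):
    K,R,t=cal["camera_matrix"],cal["R"],cal["t"]
    d=R.T@np.linalg.inv(K)@[uv[0],uv[1],1]; c=-R.T@t
    return c+d*(z-c[2])/d[2]
def proj(cal,X):
    p=cal["camera_matrix"]@(cal["R"]@np.asarray(X)+cal["t"]); return p[:2]/p[2]
def down(yaw): # tool x axis at yaw, pointing down
    c,s=np.cos(yaw),np.sin(yaw); return np.array([[c,s,0],[s,-c,0],[0,0,-1.]])
E
python3 - <<'E'
from h import *
c=r.get_calibration("top")
f=lambda x,y,z:ray(c,(220+(x+.5)/4.8-.5,125+(y+.5)/4.8-.5),z)
C=[f(*p,.09) for p in((38,148),(600,62),(665,485),(90,570))]
cen=np.mean(C,0); print("cen",cen)
ex=C[0]-C[3]+C[1]-C[2]; ey=C[0]-C[1]+C[3]-C[2]
yx=np.arctan2(ex[1],ex[0]); yy=np.arctan2(-ey[0],ey[1]); print(yx,yy,[np.linalg.norm(C[i]-C[i-1]) for i in range(4)])
y=(yx+yy)/2;R=np.array([[np.cos(y),-np.sin(y)],[np.sin(y),np.cos(y)]])
print("dial",cen[:2]+R@[0,-.07],"bolt",cen[:2]+R@[0,.04])
print("disc",f(475,288,.099),"idx",f(460,200,.094),"zero",f(459,236,.099),"knobtop",f(475,278,.137),"bolttop",f(270,310,.132))
# knob square corners -> yaw
K=[f(*p,.137) for p in((437,262),(497,243),(513,298),(455,317))]
e=K[1]-K[0];g=K[0]-K[3];print("knob edges yaw",np.arctan2(-e[0],-e[1])*-1*-1,np.arctan2(g[1],g[0]),np.mean(K,0))
E
```

```text
cen [0.53882793 0.07747254 0.09      ]
0.17042542096915306 0.18082615173772487 [np.float64(0.2347652924656431), np.float64(0.3162403389340634), np.float64(0.23972252383253362), np.float64(0.3138032836211707)]
dial [0.55105863 0.00854932] bolt [0.53183896 0.11685724]
disc [0.55310241 0.00922809 0.099     ] idx [0.60301772 0.01870871 0.094     ] zero [0.58174309 0.01874399 0.099     ] knobtop [0.55177138 0.00996045 0.137     ] bolttop [0.53239924 0.11718626 0.132     ]
knob edges yaw -0.34127573874233536 0.3401922528030562 [0.5507459 0.0096624 0.137    ]
```

```bash
python3 - <<'E'
from h import *
p=np.array([.551,.0095,.105])
for k in range(4):
    for d in (1.1,0,-1.75):
        q=r.ik(p,down(.335+k*np.pi/2+d)); print(k,d,None if q is None else np.round(q,2))
k=min(range(4),key=lambda k:9 if (q:=r.ik(p,down(.335+k*np.pi/2-.32))) is None else abs(q[5]))
print("k",k,"t",r.read_t())
r.reach(np.array([.551,.0095,.26]),down(.335+k*np.pi/2))
cal=r.get_calibration("wrist"); im=r.camera("wrist")
np.savez("w1.npz",**cal)
cv2.imwrite("pics/w1.png",im[:,:,::-1]); print(r.read_t(),r.read_position(),r.read_force(),r.read_ft_torque())
print([proj(cal,X).round() for X in([.551,.0095,.137],[.551,.0095,.099],[.532,.117,.132])])
E
```

```text
0 1.1 [-0.    0.5   1.87 -0.    0.77  0.13]
0 0 [-0.    0.5   1.87 -0.    0.77  1.23]
0 -1.75 None
1 1.1 [-0.    0.5   1.87 -0.    0.77 -1.44]
1 0 [-0.    0.5   1.87 -0.    0.77 -0.34]
1 -1.75 [-0.    0.5   1.87 -0.    0.77  1.41]
2 1.1 None
2 0 [-0.    0.5   1.87 -0.    0.77 -1.91]
2 -1.75 [-0.    0.5   1.87 -0.    0.77 -0.16]
3 1.1 [-0.    0.5   1.87 -0.    0.77  1.7 ]
3 0 None
3 -1.75 [-0.    0.5   1.87 -0.    0.77 -1.73]
k 1 t 0.1
2.6083 [0.5510404  0.01027252 0.25996397] [ 0.22659455  0.0277078  -0.19054104] [ 0.06162797 -0.03767255 -0.02269031]
[array([320., 189.]), array([320., 179.]), array([341.,  67.])]
```

View pics/w1.png

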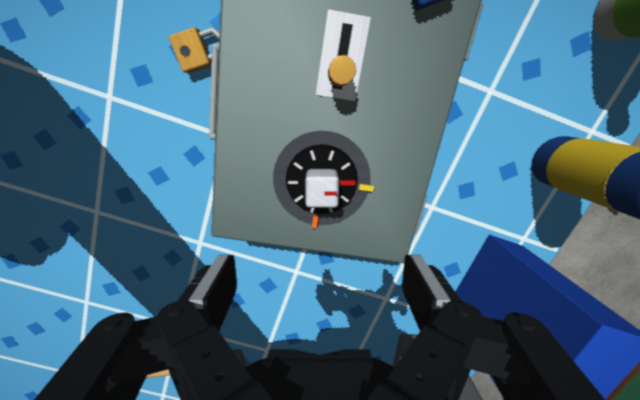

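The wrist view shows the dial knob at (322,189), the red mark at (348,183), the index at (366,187) and the bolt at (343,70). I'll enlarge the dial.

```bash
python3 - <<'E'
import cv2
a=cv2.imread("pics/w1.png")[130:230,262:392]
cv2.imwrite("pics/w1c.png",cv2.resize(a,None,fx=6,fy=6,interpolation=cv2.INTER_CUBIC))
E
```

```text
(no output)
```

View pics/w1c.png

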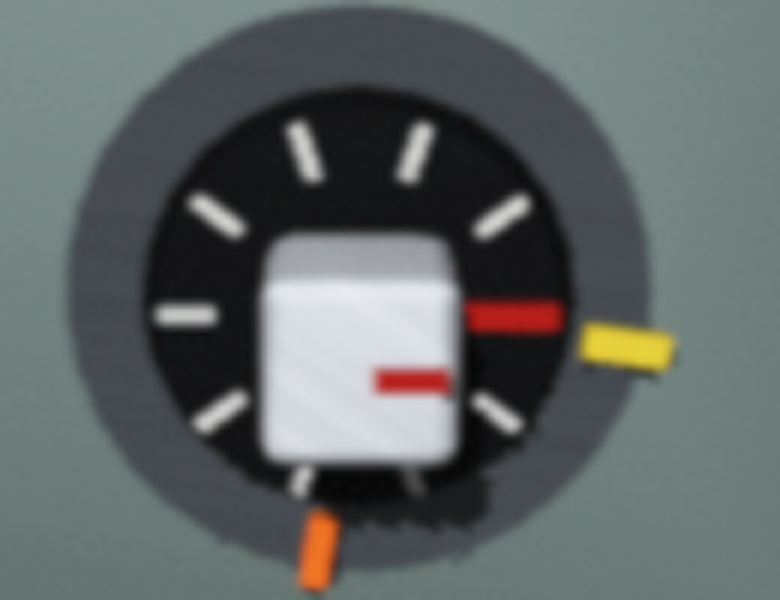

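```bash
python3 - <<'E'
from h import *
c=np.load("w1.npz")
f=lambda x,y,z:ray(c,(262+(x+.5)/6-.5,130+(y+.5)/6-.5),z)
knob=np.mean([f(*p,.137) for p in((263,283),(459,281),(457,463),(263,463))],0)
red=f(515,318,.099); five=f(186,315,.099); idx=f(628,347,.096); tab=f(319,551,.096)
bolt=ray(c,(342.5,70),.132)
print("knob",knob,"red",red,"five",five,"idx",idx,"tab",tab,"bolt",bolt,np.linalg.norm(bolt-knob)) 
ax=knob[:2]
a=lambda p,q:np.arctan2(p[1]-q[1],p[0]-q[0])
print("disc axis",f(357.5,312,.099),"dial yaw",a(red,five),a(red,knob),"idx yaw",a(idx,ax),"tab yaw+90",a(tab,ax)+np.pi/2,"bolt dir-90",a(bolt,ax)-np.pi/2)
E
```

```text
knob [0.55337453 0.00761544 0.137     ] red [0.58046604 0.015536   0.099     ] five [ 0.52423187 -0.00356696  0.099     ] idx [0.6025648  0.01652732 0.096     ] tab [ 0.56234322 -0.04061718  0.096     ] bolt [0.53430135 0.11527614 0.132     ] 0.10945140989093288
disc axis [0.5532557  0.00719468 0.099     ] dial yaw 0.3274728868795003 0.2844356626841889 idx yaw 0.17922738748047376 tab yaw+90 0.183846958055089 bolt dir-90 0.1753407996717271
```

```bash
python3 - <<'E'
from h import *
A=[.5528,.0081]; yaw=.322+np.pi/2
r.command_gripper(.06)
r.reach(np.array(A+[.16]),down(yaw))
print(r.move_linear(np.array(A+[.105]),feed=.05,until_force=8),r.read_position())
F=lambda s:print(s,"t%.2f"%r.read_t(),r.read_force().round(2),r.read_ft_torque().round(3),"w%.4f gf%.1f q6 %.4f"%(r.read_gripper_width(),r.read_grip_force(),r.read_joint_positions()[5]))
F("pre"); r.command_gripper(.02); F("grip"); r.dwell(.2);F("grip2"); print(r.read_position())
E
```

```text
False [0.55304146 0.00811237 0.1053034 ]
pre t4.72 [-0.5  -0.09 -0.66] [-0.019 -0.019 -0.022] w0.0600 gf0.0 q6 -0.3289
grip t5.08 [2.87 2.67 3.93] [ 0.306 -0.281 -0.036] w0.0314 gf61.0 q6 -0.3289
grip2 t5.28 [4.89 3.48 4.97] [ 0.42  -0.405 -0.046] w0.0312 gf61.2 q6 -0.3289
[0.55411273 0.00830838 0.10574714]
```

```bash
cat >> h.py <<'E'
F=lambda s:print(s,"t%.2f"%r.read_t(),r.read_force().round(2),r.read_ft_torque().round(3),r.read_position().round(4),"w%.4f q6 %.4f"%(r.read_gripper_width(),r.read_joint_positions()[5]))
def ang(): # dial angle implied by tool
    R=r.read_tcp_rot(); return (np.arctan2(R[1,0],R[0,0])-np.pi/2-.179+np.pi)%(2*np.pi)-np.pi
def turn(A,d): r.reach(np.array(list(A)+[.105]),down(.179+d+np.pi/2))
E
python3 - <<'E'
from h import *
A=[.5541,.0083]
for d in (.143,.3,.6,.9,1.15,1.25):
    turn(A,d); F("d%.2f a%.3f"%(d,ang()))
r.dwell(.3); F("end a%.3f"%ang())
cv2.imwrite("pics/top1.png",cv2.resize(r.camera("top")[125:250,220:370,::-1],None,fx=4.8,fy=4.8,interpolation=cv2.INTER_CUBIC))
cv2.imwrite("pics/w2.png",r.camera("wrist")[:,:,::-1])
E
```

```text
d0.14 a0.143 t5.53 [-0.68  1.48  8.23] [0.174 0.136 0.006] [0.5542 0.0083 0.1057] w0.0311 q6 -0.3285
d0.30 a0.301 t5.80 [-0.06  2.27  8.41] [0.163 0.155 0.089] [0.5543 0.0083 0.1057] w0.0309 q6 -0.4862
d0.60 a0.601 t6.19 [0.89 1.48 8.55] [0.121 0.141 0.13 ] [0.5543 0.0083 0.1057] w0.0311 q6 -0.7859
d0.90 a0.901 t6.58 [0.78 2.25 8.44] [0.178 0.008 0.071] [0.5543 0.0084 0.1057] w0.0313 q6 -1.0860
d1.15 a1.151 t6.93 [0.15 3.15 7.21] [0.213 0.041 0.07 ] [0.5543 0.0084 0.1057] w0.0311 q6 -1.3360
d1.25 a1.251 t7.18 [0.29 1.97 7.68] [ 0.185 -0.034  0.049] [0.5543 0.0084 0.1057] w0.0313 q6 -1.4361
end a1.250 t7.48 [0.84 1.9  8.81] [0.198 0.007 0.08 ] [0.5544 0.0084 0.1057] w0.0312 q6 -1.4356
```

View pics/w2.png

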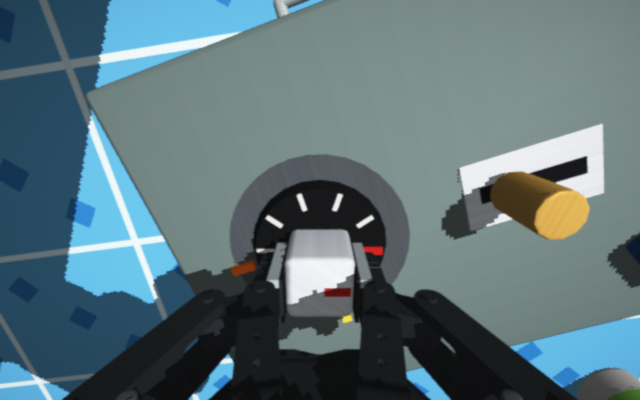

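```bash
cat > fine.py <<'E'
from h import *
A=[.5541,.0083]
def mz():
    v=[]
    for _ in range(4): r.dwell(.02); v.append(r.read_ft_torque()[2])
    return np.mean(v)
E
python3 - <<'E'
from fine import *
for d in (.6,0,-.6,-.78): turn(A,d); F("d%.2f a%.3f"%(d,ang()))
base=[];d=-.78;log=[]
while d>-1.6 and r.read_t()<45:
    d-=.007; turn(A,d); m=mz(); log.append((round(d,3),round(float(m),3)))
    if len(base)>=8 and abs(m-np.median(base[-20:]))>.11:
        m2=mz()
        if abs(m2-np.median(base[-20:]))>.11: print("STOP",d,m,m2); break
    base.append(m)
print(log[::6],log[-6:],np.median(base),np.std(base)); F("end a%.4f"%ang())
cv2.imwrite("pics/w3.png",r.camera("wrist")[:,:,::-1])
E
```

```text
d0.60 a0.600 t8.25 [0.89 0.78 8.14] [ 0.186  0.051 -0.122] [0.5543 0.0083 0.1057] w0.0314 q6 -0.7853
d0.00 a-0.000 t8.88 [-0.17  1.01  9.14] [ 0.246  0.192 -0.05 ] [0.5542 0.0083 0.1057] w0.0315 q6 -0.1852
d-0.60 a-0.600 t9.50 [0.03 2.74 8.88] [ 0.338  0.181 -0.071] [0.5541 0.0084 0.1057] w0.0310 q6 0.4148
d-0.78 a-0.781 t9.79 [-0.48  1.13  9.08] [ 0.481  0.146 -0.121] [0.5541 0.0084 0.1057] w0.0316 q6 0.5952
STOP -1.4379999999999937 0.04874979728050779 0.06172812288919288
[(-0.787, -0.101), (-0.829, -0.067), (-0.871, -0.047), (-0.913, -0.085), (-0.955, -0.054), (-0.997, -0.097), (-1.039, -0.081), (-1.081, -0.074), (-1.123, -0.066), (-1.165, -0.104), (-1.207, -0.072), (-1.249, -0.067), (-1.291, -0.067), (-1.333, -0.072), (-1.375, -0.065), (-1.417, -0.048)] [(-1.403, -0.063), (-1.41, -0.078), (-1.417, -0.048), (-1.424, -0.049), (-1.431, 0.004), (-1.438, 0.049)] -0.07554502567735721 0.01784601942709724
end a-1.4380 t39.62 [0.14 1.99 7.87] [0.642 0.136 0.058] [0.5541 0.0085 0.1058] w0.0317 q6 1.2524
```

View pics/w3.png

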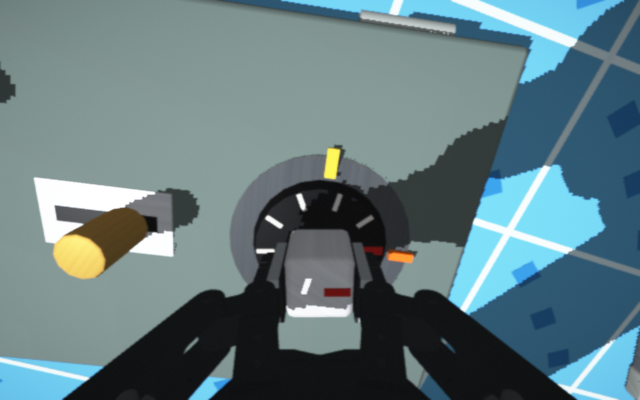

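The dial is seated with the moment rising from the stop. One more tiny step confirms it, then I release and draw the bolt.

```bash
python3 - <<'E'
from fine import *
turn(A,-1.444); m=mz(); print("m",m,mz())
if m<.03: raise SystemExit("unsure")
r.command_gripper(.06); F("rel")
r.move_linear(np.array(A+[.19]),feed=.12)
B=np.array([.5345,.1166]); u=np.array([-np.sin(.179),np.cos(.179)])
r.reach(np.array([*B,.19]),down(.179))
print(r.move_linear(np.array([*B,.100]),feed=.09,until_force=10)); F("down")
r.command_gripper(.015); F("grip")
print(r.move_linear(np.array([*(B+.0305*u),.100]),feed=.03,until_force=25)); F("slid")
r.dwell(.2); F("slid2")
cv2.imwrite("pics/w4.png",r.camera("wrist")[:,:,::-1])
E
```

```text
m 0.09573596023305456 0.09031442476721334
rel t40.45 [-0.66  1.37  0.15] [-0.013 -0.042  0.029] [0.5536 0.0082 0.1046] w0.0599 q6 1.2585
False
down t42.98 [-0.56  0.02  0.03] [-0.011  0.026  0.068] [0.535  0.1167 0.1005] w0.0601 q6 1.5848
grip t43.40 [-2.05  1.08  6.29] [ 0.127  0.272 -0.025] [0.5348 0.1168 0.1007] w0.0227 q6 1.5848
False
slid t44.57 [-0.85 -3.98  6.61] [-0.339  0.182  0.048] [0.5294 0.1463 0.1006] w0.0225 q6 1.6404
slid2 t44.77 [-0.98 -2.14  6.25] [-0.445  0.125  0.009] [0.5294 0.1463 0.1006] w0.0221 q6 1.6405
```

```bash
python3 - <<'E'
from h import *
r.command_gripper(.06); p=r.read_position(); p[2]=.24; r.move_linear(p,feed=.12); r.dwell(.2); F("up")
cv2.imwrite("pics/w5.png",r.camera("wrist")[:,:,::-1])
E
```

```text
up t46.78 [ 0.77 -0.02  0.1 ] [ 0.026 -0.015 -0.004] [0.5287 0.1466 0.2393] w0.0602 q6 1.6405
```

View pics/w5.png

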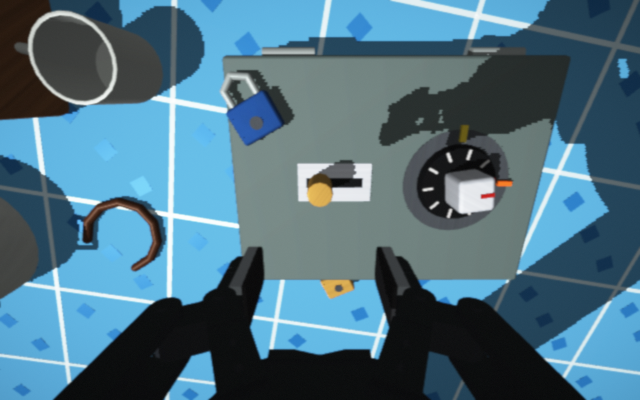

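The bolt knob at (319,194) is at the far end of its slot. The dial's red mark is near the orange tab at (503,184), and the padlocks and horseshoe are undisturbed.

```bash
python3 -c "
from plant import r
print(r.job_done())"
```

```text
the job is handed in; nothing more can be done
None
```

I turned the dial left to 2, brought it right to rest gently against the stop at about -1.44 rad, and drew the bolt about 30 mm; I then let go and handed the job in at about 47 s of the 72 s limit, but no verdict came back.

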